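Find the socket that fits the pinion nut

ROBOT

A 7-joint arm with a two-finger parallel gripper is mounted at the origin on the work surface. World frame = base frame: x ahead of the robot, y to its left, z up, the work surface at z = 0. Lengths are in mm, angles in rad, forces in N, time in s.
With the tool pointing down it reaches from about 400 to 875 mm from the base axis. Payload 4.4 kg.
Tool frame: the origin (TCP) lies midway between the tips of the shut fingers; the grasp point (between the pads) lies 19 mm behind it; z points along the fingers, y is the line along which they close (so a half turn about z gives the same grasp; the last joint's range is limited). The gripper opens to 85 mm and grips with 20 to 120 N. Pads are 22 mm wide; open, the fingers measure 114 mm over their backs; the gripper's body (76 mm by 85 mm) begins 54 mm behind the grasp point. The pads swing forward as they close: fully open they stand 13 mm farther back than shut.
Start: joints at [1.067, 0.628, 0.038, 1.517, -0.027, 0.996, -0.02], TCP at [275.594, -588.698, 231.313] pointing down, gripper open.
Joint ranges: [-3.06, 3.06], [-0.37, 2.12], [-1.25, 1.32], [0.18, 2.47], [-1.1, 4.24], [0.23, 1.98], [-2.94, 2.94]. Speed limits (rad/s): [2.57, 2.57, 3.14, 3.14, 3.14, 3.14, 3.14].

INTERFACE

Orientations are given as a unit quaternion [x, y, z, w].
In Python, from plant import sense, snapshot, workorder, spotter gives the robot as it stands.
- The arm moves only by the tool apply_moves, never from a script. Its argument "rows" is one flat list of numbers, 4 for each row, row after row: the shift along the tool's x, y, z in units of 40 mm (1.0 is 40 mm), then the turn about the tool's z in units of 6 degrees (1.0 is 6 degrees). A call has 1 to 10 rows; each row is the pose to reach, as a shift and turn from the pose commanded when the call began, along the tool's axes at that moment; what a row does not reach only later rows make up. A row lasts 1/10 s, in which the tool goes at most 50 mm and 8.59 degrees, less where a joint would pass 70% of its speed; a pose out of reach is approached as far as the arm can. A call with a gripper value outside its range is refused whole. "gripper" is the opening, from -1 (shut) to 1 (fully open), set as the call begins (left out, the last holds). The fingers move at their own pace and stop on an object; "force" is the grip in N (left out, the last holds). Time passes only in rows, so rows that repeat a pose let the fingers close. It gives the time, the measured TCP pose, the force, the opening and the grip force at its end, in the units of the state.
- sense(): the state, without advancing time (a new reading comes with each control period).
- snapshot(name): name is "side" or "top" or "wrist"; returns a dict with "color" (384x512x3 uint8, red, green, blue), "depth" (384x512 float32, mm along the optical axis (not along the pixel's ray), 0 where there is no reading), "vfov" (degrees; the focal length in pixels is half the picture's height over the tangent of half this angle, whatever the lens; pixels are square), "cx", "cy" (the principal point, pixels), "world_from_camera" (4x4, takes a point from camera to world coordinates). Camera axes: x right, y down, z forward; pixel columns grow to the right and rows downward; lengths in mm; the calibration is good to about 2 mm. The wrist camera is an equidistant fisheye: a pixel r from the principal point sees the ray r / f radians off the axis. A picture is of the moment at which its call begins.
- workorder.close_job(): hands the job in; it is judged then, once.
Trained networks look in the newest picture that a camera, given by its name, has taken for a name from the list of things; names that differ only in an ending like _2 or _b are one class to them, and where a whole thing is asked for, a point or a joint stands for the part that bears it (a point fixed in the world has none). Each returns a list of dicts, best first, with "confidence" (0 to 1); they miss things now and then, are a little off and sometimes report something else, mostly with a low value. They report only what shows in the picture. A call takes as long as a camera call.
- spotter.boxes_of(camera, query): "box" ([left, top, right, bottom] in pixels, round what is visible of it).
The state is a dict: "t": time; "joint_pos": joint angles; "joint_velocities": joint speeds; "tau": joint torques, N m; "eef_pos": TCP position; "orientation": TCP orientation; "ft_force": force on the tool from outside, world axes, zero at the start; "torque": the same for the moment, N m; "finger_gap": finger opening in mm; "finger_force": force on a finger pad.
Only numpy, scipy, OpenCV 4.12 (cv2) and the standard library are available. Lean on these libraries where they do the work, as an engineer would, in place of code of your own. Each camera call takes 0.05 s, during which the arm holds its last target. There are 200 camera calls.

TASK

One of the three sockets on the black rubber mat fits the brass hex nut of the flange clamped in the green vise: find out which, trying them on the nut as needed. Finish with the fitting socket pushed fully home on the nut and still held in the closed gripper: do not let go. Any socket that does not fit must be left standing upright on the rubber mat, none may be knocked over, and the bearing ring, the grease can and the screwdriver are to be left alone.

Things in the scene. Friction and masses are not known exactly. Their poses are not given: they have to be found in the camera images.
- socket_small: small loose steel socket, blue band, standing mouth down, 72 mm tall, 0.2 kg +-25%. Origin: centre of its open lower rim; z up. Lowest 36 mm: round skirt, up to 35 mm across; hex bore 22 mm across flats, 28 mm deep, for a 20 mm nut. From 36 to 72 mm: solid hex shank 22 mm across flats, to grip. Flats of bore and shank face its own +x, -x and every 60 degrees.
- socket_medium: medium loose steel socket, yellow band, standing mouth down, 72 mm tall, 0.28 kg +-25%. Origin: centre of its open lower rim; z up. Lowest 36 mm: round skirt, up to 42 mm across; hex bore 29 mm across flats, 28 mm deep, for a 27 mm nut. From 36 to 72 mm: solid hex shank 22 mm across flats, to grip. Flats of bore and shank face its own +x, -x and every 60 degrees.
- socket_large: large loose steel socket, red band, standing mouth down, 72 mm tall, 0.37 kg +-25%. Origin: centre of its open lower rim; z up. Lowest 36 mm: round skirt, up to 50 mm across; hex bore 36 mm across flats, 28 mm deep, for a 34 mm nut. From 36 to 72 mm: solid hex shank 22 mm across flats, to grip. Flats of bore and shank face its own +x, -x and every 60 degrees.
- nut_seat (a point): axis of the brass nut in the vise, at the flat face it sits on, 48 mm above the bench; z up. The nut is fixed, 18 mm tall, its flats face this point's +x, -x and every 60 degrees. It is 20, 27 or 34 mm across flats; which one changes from run to run and is not told. The fitting socket, flats in line, slides down (1 mm play each side) until its lower rim rests on this face: fully home.
- nut_top (a point): centre of the nut's top, 18 mm above nut_seat; its top edges are chamfered (2.3 mm in, 5 mm down); a 12 mm thick stud stands 5 mm out of it. A socket that is too small stops here, its lower rim 18 mm above nut_seat.
- recess_rim (a point): on the nut's axis, 14 mm above nut_seat: level of the rim (6 mm thick) of the round recess in which the nut sits. Only the fitting and smaller sockets go into the recess; one that is too large stops on the rim, its own rim 14 mm above nut_seat.
- vise: fixed green vise, base 150 mm (x) by 130 mm (y), on the bench; origin under its centre, the nut's axis above it. It clamps a round aluminium flange (104 mm across, top at 48 mm, recess rim at 62 mm) that cannot turn. Two spare flanges with nuts of the other sizes stand fixed on the bench 210 mm beyond it: no part of the job.
- mat_top (a point): centre of the top face of the fixed black rubber mat, 140 mm (its x) by 330 mm (its y), 3 mm thick, on which the three sockets stand at the start in a row along its y, some 105 mm apart, in any order
- bearing: bystander: steel ring 72 mm across, 18 mm tall, lying flat; origin at the centre of its underside
- grease_can: bystander: red can 66 mm across, 100 mm tall, upright; origin at the centre of its underside
- screwdriver: bystander: screwdriver with orange handle, 180 mm long along its x, 26 mm thick, lying flat; origin under its middle

How it is judged:
By the outcome, as a careful person would: the job done as asked, in the order asked, and still so for the second after the job is handed in, while the arm keeps its last pose, push and grip.
It also fails if it takes over 67 s, if anything falls off the work surface, if the arm or the gripper's body presses on something with over 40 N, if the wrist force passes 120 N, or if a joint passes its speed limit or range.

## Working session

There is one attempt and no reset: what is moved stays moved. The work goes in short steps, Python scripts to look and compute and a tool call to move; the robot and the scene stay as the last step left them, time stands still between calls to the robot, and variables do not carry over. Pictures are saved under pics/ and viewed, at most 10 in all, crops included, and the job is handed in when it is done.

Besides the shell and the picture viewer there is one more tool, called after "Call:" by a JSON object that holds its "name" and its "arguments", one argument or row to a line. apply_moves: Moves the arm, as the interface text tells. Its arguments: {"type":"object","properties":{"rows":{"type":"array","items":{"type":"number"}},"gripper":{"type":"number"},"force":{"type":"number"}},"required":["rows"]}

```bash
ls; mkdir -p pics; cat > h.py <<'E'
import numpy as np, cv2
from plant import sense, snapshot, workorder, spotter
def snap(n,f=None):
    s=snapshot(n)
    if f: cv2.imwrite('pics/'+f,s['color'][:,:,::-1])
    return s
def cloud(s):
    d=s['depth'];h,w=d.shape;f=h/2/np.tan(np.radians(s['vfov']/2))
    v,u=np.mgrid[:h,:w]
    P=np.stack([(u-s['cx'])/f*d,(v-s['cy'])/f*d,d],-1)
    T=np.array(s['world_from_camera']);return P@T[:3,:3].T+T[:3,3]
E
python3 - <<'E'
from h import *
st=sense();print({k:np.round(v,3) for k,v in st.items()})
for n in('top','side'):
    s=snap(n,n+'0.png');P=cloud(s);print(n,np.round(s['world_from_camera'],2).tolist(),s['vfov'])
    for q in['socket_small','socket_medium','socket_large','vise','nut_top','mat_top','bearing','grease_can','screwdriver']:
        for b in spotter.boxes_of(n,q)[:2]:
            x=b['box'];c=P[int((x[1]+x[3])/2),int((x[0]+x[2])/2)]
            print(q,np.round(x),round(b['confidence'],2),np.round(c))
a=cv2.imread('pics/top0.png');b=cv2.imread('pics/side0.png')
E
```

```text
pics
{'t': np.float64(0.0), 'joint_pos': array([ 1.067,  0.629,  0.038,  1.518, -0.027,  0.996, -0.02 ]), 'joint_velocities': array([ 0.   , -0.001, -0.002, -0.002, -0.001, -0.   ,  0.   ]), 'tau': array([ 0.0000e+00, -5.6340e+01,  1.2260e+00, -1.9344e+01,  1.1000e-02,
        1.1000e-02,  0.0000e+00]), 'eef_pos': array([ 275.367, -588.084,  230.407]), 'orientation': array([ 0.976,  0.217, -0.   , -0.001]), 'ft_force': array([0.266, 0.098, 0.635]), 'torque': array([-0.009, -0.067, -0.026]), 'finger_force': np.float64(0.0), 'finger_gap': np.float64(85.803)}
top [[-0.05, -0.98, 0.21, 348.06], [-1.0, 0.05, -0.01, 61.12], [0.0, -0.21, -0.98, 1064.63], [0.0, 0.0, 0.0, 1.0]] 50.22059709487357
socket_small [343. 177. 364. 195.] 0.48 [ 560. -199.   65.]
socket_medium [303. 174. 320. 195.] 0.71 [571. -94.  64.]
socket_large [381. 169. 404. 186.] 0.85 [ 583. -306.   44.]
vise [160. 172. 222. 229.] 0.98 [545. 207.  67.]
nut_top [162. 172. 220. 228.] 0.61 [545. 209.  67.]
mat_top [287. 156. 417. 225.] 0.91 [ 555. -202.   39.]
mat_top [303. 105. 333. 140.] 0.65 [ 721. -119.   98.]
bearing [107. 2
[... 249 characters left out ...]
7, -0.71, 773.1], [0.01, -0.71, -0.7, 788.91], [0.0, 0.0, 0.0, 1.0]] 47.05863609344844
socket_small [242. 125. 259. 149.] 0.74 [ 569. -201.   39.]
socket_small [240. 148. 250. 174.] 0.28 [578. -94.  43.]
socket_medium [240. 144. 252. 176.] 0.89 [576. -92.  44.]
socket_large [243. 123. 261. 148.] 0.64 [ 564. -201.   42.]
socket_large [234. 101. 253. 122.] 0.54 [ 596. -305.   49.]
vise [206. 234. 284. 297.] 0.95 [553. 241.  49.]
nut_top [205. 230. 282. 294.] 0.75 [557. 234.  49.]
mat_top [226. 110. 282. 183.] 0.69 [ 561. -197.    7.]
bearing [251. 328. 287. 368.] 0.65 [500. 391.  -0.]
grease_can [170. 125. 199. 176.] 0.96 [732. -95.  67.]
screwdriver [289. 189. 361. 207.] 0.81 [376.  10.  23.]
```

```bash
python3 - <<'E'
from h import *
a=cv2.imread('pics/top0.png');b=cv2.imread('pics/side0.png')
A=cv2.resize(a[90:250,100:425],None,fx=2.4,fy=2.4,interpolation=cv2.INTER_CUBIC)
c1=cv2.resize(a[165:235,155:230],None,fx=4,fy=4,interpolation=cv2.INTER_CUBIC)
c2=cv2.resize(b[225:300,200:290],None,fx=3,fy=3,interpolation=cv2.INTER_CUBIC)
o=np.zeros((600,800,3),np.uint8)
A=A[:384,:780];A=cv2.resize(A,(650,320));o[:320,:650]=A
o[320:600,:300]=c1;o[320:545,310:580]=c2
o[320:600,590:800]=cv2.resize(b[100:185,225:289],(210,280),interpolation=cv2.INTER_CUBIC)
cv2.imwrite('pics/m1.png',o)
E
```

```text
(no output)
```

View pics/m1.png

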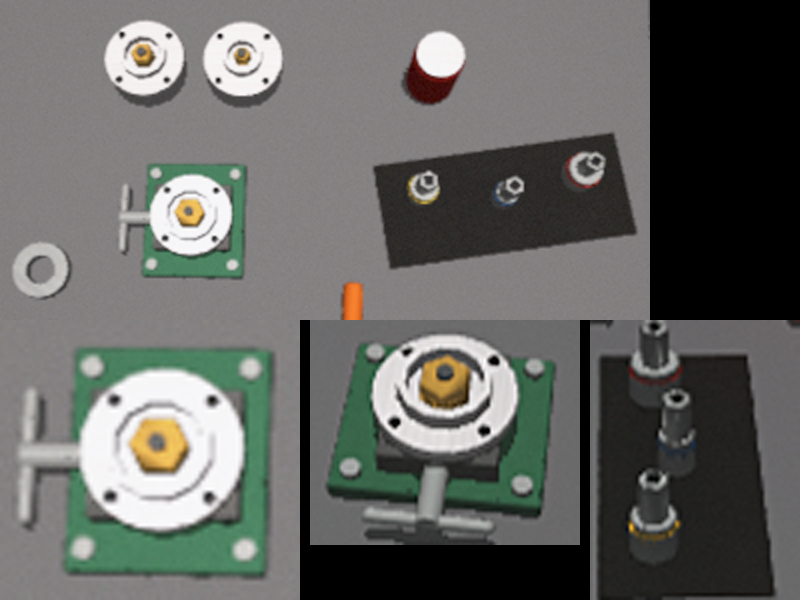

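```bash
python3 - <<'E'
from h import *
for n in('top','side'):
    s=snap(n);P=cloud(s);f=192/np.tan(np.radians(s['vfov']/2))
    hsv=cv2.cvtColor(s['color'],cv2.COLOR_RGB2HSV)
    m=((hsv[...,0]>12)&(hsv[...,0]<28)&(hsv[...,1]>110)&(hsv[...,2]>60)).astype(np.uint8)
    k,l,stt,c=cv2.connectedComponentsWithStats(m)
    for i in range(1,k):
        if stt[i,4]<12: continue
        p=P[l==i];p=p[p[:,2]>0];z=np.median(s['depth'][l==i])
        print(n,stt[i],np.round(c[i],1),np.round(np.median(p,0),1),'area mm2',round(stt[i,4]*(z/f)**2), 'z max',np.round(np.percentile(p[:,2],90)))
E
```

```text
top [166 112  11  11  78] [171.  117.3] [765.  254.1  64.5] area mm2 525 z max 68.0
top [217 116   8   6  33] [220.9 118.7] [755.5 125.3  63.7] area mm2 222 z max 69.0
top [303 178  17  14  36] [309.5 187. ] [566.4 -92.4  26.9] area mm2 242 z max 33.0
top [188 190  14  13 130] [194.5 196.1] [553.4 196.4  65.5] area mm2 803 z max 69.0
top [276 236   2   9  12] [276.7 240.7] [436.4  -2.1  25.2] area mm2 77 z max 27.0
  return _methods._mean(a, axis=axis, dtype=dtype,
  ret = um.true_divide(
Traceback (most recent call last):
IndexError: index -1 is out of bounds for axis 0 with size 0
```

```bash
cat >> h.py <<'E'
from scipy.spatial.transform import Rotation as R
def yaw():
    M=R.from_quat(sense()['orientation']).as_matrix();return np.degrees(np.arctan2(M[1,0],M[0,0]))
def to(p,th=None):
    """row (units) to reach TCP p, tool-x yaw th deg"""
    st=sense();M=R.from_quat(st['orientation']).as_matrix();d=M.T@(np.array(p)-st['eef_pos'])
    y=np.degrees(np.arctan2(M[1,0],M[0,0]));t=0 if th is None else -((th-y+180)%360-180)
    print('row',np.round(d/40,3),round(t/6,3),'yaw now',round(y,2),'pos',np.round(st['eef_pos'],1),'dist',np.round(np.linalg.norm(d)),'tilt',np.round(M[:,2],4))
E
python3 - <<'E'
from h import *
s=snap('wrist','w0.png');T=np.array(s['world_from_camera']);M=R.from_quat(sense()['orientation']).as_matrix()
print('cam in tool',np.round(M.T@(T[:3,3]-sense()['eef_pos'])),'axis in tool',np.round(M.T@T[:3,:3],2).tolist(),s['vfov'],s['cx'],s['cy'])
s=snap('top');P=cloud(s);hsv=cv2.cvtColor(s['color'],cv2.COLOR_RGB2HSV)
# shank points by depth: z 60..80 over mat
for c in[(583,-306),(565,-200),(571,-94)]:
    m=(abs(P[...,0]-c[0])<40)&(abs(P[...,1]-c[1])<35)&(P[...,2]>66)&(P[...,2]<85)
    print(c,m.sum(),np.round(np.median(P[m],0),1),np.round(P[m].min(0)),np.round(P[m].max(0)))
to((575,-300,215),0);to((575,-300,215),25.1)
E
```

```text
cam in tool [  82.    1. -142.] axis in tool [[-0.0, -0.95, -0.32], [1.0, -0.0, 0.0], [-0.0, -0.32, 0.95]] 65.70646984690485 257.5626171570795 189.82743516460522
(583, -306) 75 [ 591.  -311.5   74.1] [ 581. -324.   66.] [ 604. -301.   78.]
(565, -200) 72 [ 565.4 -206.7   74. ] [ 555. -221.   66.] [ 579. -196.   79.]
(571, -94) 71 [ 577.7 -100.5   74. ] [ 566. -111.   66.] [589. -90.  79.]
row [ 9.84  -3.363  0.408] 4.18 yaw now 25.08 pos [ 275.6 -588.7  231.3] dist 416.0 tilt [-0.  0. -1.]
row [ 9.84  -3.363  0.408] -0.003 yaw now 25.08 pos [ 275.6 -588.7  231.3] dist 416.0 tilt [-0.  0. -1.]
```

```bash
python3 - <<'E'
from h import *
to((551,-331,140))
E
```

```text
row [ 8.968 -2.916  2.283] 0.0 yaw now 25.08 pos [ 275.6 -588.7  231.3] dist 388.0 tilt [-0.  0. -1.]
```

Call:
{"name": "apply_moves", "arguments": {
  "rows": [4.5,-1.5,1.1,0,8.97,-2.92,2.28,0,8.97,-2.92,2.28,0,8.97,-2.92,2.28,0,8.97,-2.92,2.28,0,8.97,-2.92,2.28,0,8.97,-2.92,2.28,0,8.97,-2.92,2.28,0,8.97,-2.92,2.28,0,8.97,-2.92,2.28,0],
  "gripper": 1
}}

```text
t: 2.2
eef_pos: [551.7, -329.6, 139.7]
orientation: [0.976, 0.218, -0.0, -0.0]
ft_force: [0.5, -0.7, 0.7]
finger_gap: 85.6
finger_force: 0.0
```

```bash
cat >> h.py <<'E'
def wrays(s,u,v):
    f=192/np.tan(np.radians(s['vfov']/2));x=np.asarray(u)-s['cx'];y=np.asarray(v)-s['cy'];r=np.hypot(x,y)+1e-9;t=r/f
    return np.stack([x/r*np.sin(t),y/r*np.sin(t),np.cos(t)],-1)
def rectify(s,c,z,half,px=4,rot=0):
    """orthoimage of world plane z around c, px per mm; image right=+X world, up=+Y"""
    T=np.array(s['world_from_camera']);n=int(2*half*px);i=(np.arange(n)+.5)/px-half
    X,Y=np.meshgrid(c[0]+i,c[1]-i);Q=np.stack([X,Y,np.full_like(X,z)],-1)
    q=(Q-T[:3,3])@T[:3,:3];f=192/np.tan(np.radians(s['vfov']/2))
    r=np.hypot(q[...,0],q[...,1]);k=f*np.arctan2(r,q[...,2])/r
    u=(s['cx']+q[...,0]*k).astype(np.float32);v=(s['cy']+q[...,1]*k).astype(np.float32)
    return cv2.remap(s['color'],u,v,cv2.INTER_CUBIC)[:,:,::-1].copy()
def wcloud(s):
    v,u=np.mgrid[:384,:512];r=wrays(s,u,v);p=r/r[...,2:]*s['depth'][...,None]
    T=np.array(s['world_from_camera']);return p@T[:3,:3].T+T[:3,3]
E
python3 - <<'E'
from h import *
print(yaw(),sense()['eef_pos'])
s=snap('wrist','w1.png');P=wcloud(s)
m=(abs(P[...,0]-592)<35)&(abs(P[...,1]+312)<35)&(P[...,2]>69)&(P[...,2]<82)&(s['depth']>0)
print(m.sum(),np.median(P[m],0),P[m].min(0),P[m].max(0))
im=rectify(s,(592,-312),75,30,10)
o=np.zeros((600,800,3),np.uint8);o[:600,:600]=im;o[:150,600:]=cv2.resize(cv2.imread('pics/w1.png'),(200,150))
cv2.imwrite('pics/m2.png',o)
E
```

```text
25.239895954392146 [ 551.6862847  -329.63088215  139.6808485 ]
826 [ 593.56187942 -314.30906135   74.22519759] [ 580.58224426 -326.60601982   69.25056249] [ 605.59538444 -303.0326569    77.21456034]
```

View pics/m2.png

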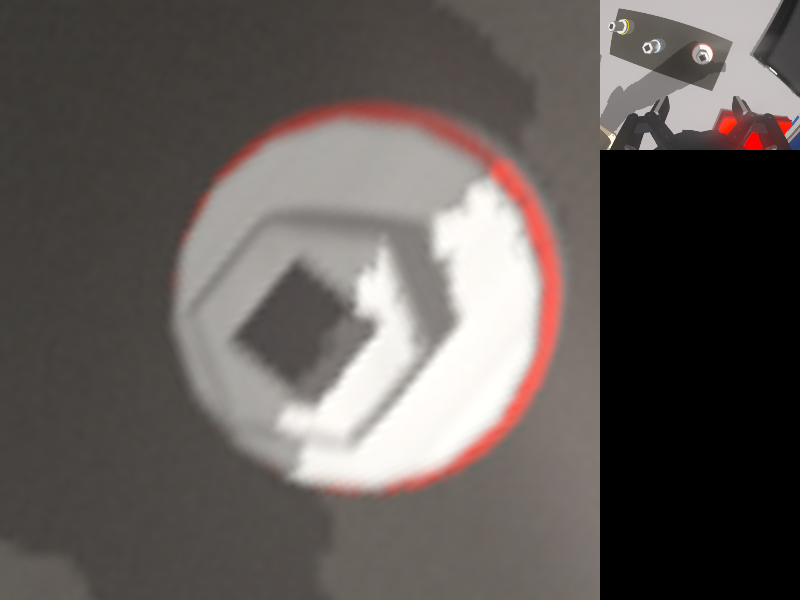

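```bash
python3 - <<'E'
from h import *
to((593,-315,140),51.3)
to((593,-315,45),51.3)
E
```

```text
row [1.135e+00 7.700e-02 1.000e-03] -4.37 yaw now 25.08 pos [ 550.6 -331.4  140.1] dist 45.0 tilt [-7.e-04 -8.e-04 -1.e+00]
row [1.137 0.076 2.376] -4.37 yaw now 25.08 pos [ 550.6 -331.4  140.1] dist 105.0 tilt [-7.e-04 -8.e-04 -1.e+00]
```

Call:
{"name": "apply_moves", "arguments": {
  "rows": [0.6,0.04,0,-1.4,1.135,0.08,0,-2.8,1.135,0.08,0,-4.37,1.135,0.08,0,-4.37,1.135,0.08,0.3,-4.37,1.135,0.08,0.3,-4.37]
}}

```text
t: 2.85
eef_pos: [591.1, -315.4, 126.3]
orientation: [0.902, 0.431, -0.002, -0.001]
ft_force: [0.3, -0.2, -0.3]
finger_gap: 85.3
finger_force: 0.0
```

```bash
python3 - <<'E'
from h import *
s=snap('wrist','w2.png');P=wcloud(s)
m=(abs(P[...,0]-592)<35)&(abs(P[...,1]+312)<35)&(P[...,2]>71)&(P[...,2]<79)&(s['depth']>0)
print(m.sum(),np.median(P[m],0),P[m].min(0),P[m].max(0))
to((593,-315,45),51.3)
E
```

```text
784 [ 593.82740365 -313.55701172   74.1769903 ] [ 581.10798123 -325.77566213   71.02574968] [ 605.48424086 -302.52654339   76.50283094]
row [0.028 0.029 2.047] -0.035 yaw now 51.09 pos [ 591.6 -315.2  126.9] dist 82.0 tilt [-2.9e-03  5.0e-04 -1.0e+00]
```

View pics/w2.png

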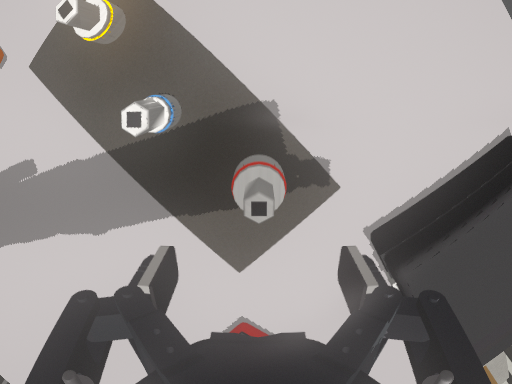

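The picture shows the red socket's shank top at (259,208), centred between the fingers with its flats facing the pads. Blue is at (140,115), yellow at (85,15). Descending.

Call:
{"name": "apply_moves", "arguments": {
  "rows": [0.05,0.0,0.8,-0.03,0.05,0.0,1.5,-0.03,0.05,0.0,2.05,-0.03,0.05,0.0,2.05,-0.03,0.05,0,2.05,-0.03]
}}

```text
t: 3.4
eef_pos: [594.6, -313.2, 46.3]
orientation: [0.901, 0.434, -0.0, 0.0]
ft_force: [0.5, -0.4, 1.0]
finger_gap: 85.4
finger_force: 0.0
```

Call:
{"name": "apply_moves", "arguments": {
  "rows": [0,0,0,0,0,0,0,0,0,0,0,0,0,0,0,0,0,0,0,0,0,0,0,0,0,0,0,0,0,0,0,0],
  "gripper": -1,
  "force": 70
}}

```text
t: 4.2
eef_pos: [594.9, -312.9, 46.8]
orientation: [0.901, 0.434, 0.0, 0.0]
ft_force: [-1.5, 1.2, 6.4]
finger_gap: 20.5
finger_force: 68.5
```

```bash
python3 - <<'E'
from h import *
to((593,-315,45),51.3); print(sense()['ft_force'],sense()['finger_gap'],sense()['finger_force'])
E
```

```text
row [-0.07  -0.004  0.046] 0.03 yaw now 51.48 pos [ 594.9 -312.9   46.8] dist 3.0 tilt [ 3.e-04 -1.e-04 -1.e+00]
[-1.52346745  1.2423571   6.35794532] 20.546601717936948 68.49017151631415
```

Call:
{"name": "apply_moves", "arguments": {
  "rows": [0,0,-0.3,0,0,0,-1.2,0,0,0,-2.4,0,0,0,-3.2,0,0,0,-3.2,0,0,0,-3.2,0]
}}

```text
t: 4.8
eef_pos: [594.5, -312.8, 174.4]
orientation: [0.901, 0.434, 0.0, 0.0]
ft_force: [0.2, 0.1, -4.2]
finger_gap: 20.6
finger_force: 69.3
```

```bash
python3 - <<'E'
from h import *
to((514,174,165),30); print(sense()['ft_force'],sense()['finger_gap'],sense()['finger_force'])
E
```

```text
row [ 8.269 -9.154  0.234] 3.58 yaw now 51.48 pos [ 594.5 -312.8  174.4] dist 494.0 tilt [ 1.e-04 -1.e-04 -1.e+00]
[ 0.18864394  0.11622286 -4.23641044] 20.633345802333142 69.31489781476557
```

Call:
{"name": "apply_moves", "arguments": {
  "rows": [0.4,-0.45,0,0,1.1,-1.2,0,0.4,1.9,-2.1,0,0.8,2.7,-3.0,0,1.2,3.5,-3.9,0,1.6,4.3,-4.75,0,2.0,5.1,-5.65,0,2.4,5.9,-6.5,0,2.8,6.7,-7.4,0.1,3.2,7.4,-8.2,0.2,3.58]
}}

```text
t: 5.8
eef_pos: [520.2, 125.2, 164.2]
orientation: [0.966, 0.259, -0.002, -0.0]
ft_force: [1.1, -0.1, -3.3]
finger_gap: 20.6
finger_force: 69.3
```

Call:
{"name": "apply_moves", "arguments": {
  "rows": [0.5,-0.7,0.0,0,0.8,-1.0,0.0,0,0.8,-1.0,0.0,0,0.8,-1.0,0.0,0,0.8,-1.0,0.0,0]
}}

```text
t: 6.3
eef_pos: [529.9, 170.9, 165.4]
orientation: [0.966, 0.257, -0.001, 0.001]
ft_force: [0.1, -0.8, -4.3]
finger_gap: 21.0
finger_force: 69.4
```

```bash
python3 - <<'E'
from h import *
to((514,174,165),30)
s=snap('wrist','w3.png');P=wcloud(s)
hsv=cv2.cvtColor(s['color'],cv2.COLOR_RGB2HSV)
m=((hsv[...,0]>12)&(hsv[...,0]<28)&(hsv[...,1]>110)&(hsv[...,2]>60)&(P[...,2]>63)&(P[...,2]<70))
m&=(abs(P[...,0]-553)<40)&(abs(P[...,1]-197)<40)
print(m.sum(),np.median(P[m],0),P[m].min(0),P[m].max(0))
c=np.median(P[m],0)[:2];print(c)
im=rectify(s,np.round(c),66,30,10)
o=np.zeros((600,800,3),np.uint8);o[:600,:600]=im;o[:150,600:]=cv2.resize(cv2.imread('pics/w3.png'),(200,150))
cv2.imwrite('pics/m3.png',o)
E
```

```text
row [-0.306 -0.264  0.011] -0.028 yaw now 29.83 pos [529.9 170.9 165.4] dist 16.0 tilt [-0.0017 -0.0021 -1.    ]
597 [552.20047384 192.63661156  65.26414235] [540.69919186 179.44505922  63.0063689 ] [572.26221447 212.81705185  69.46535208]
[552.20047384 192.63661156]
```

View pics/m3.png

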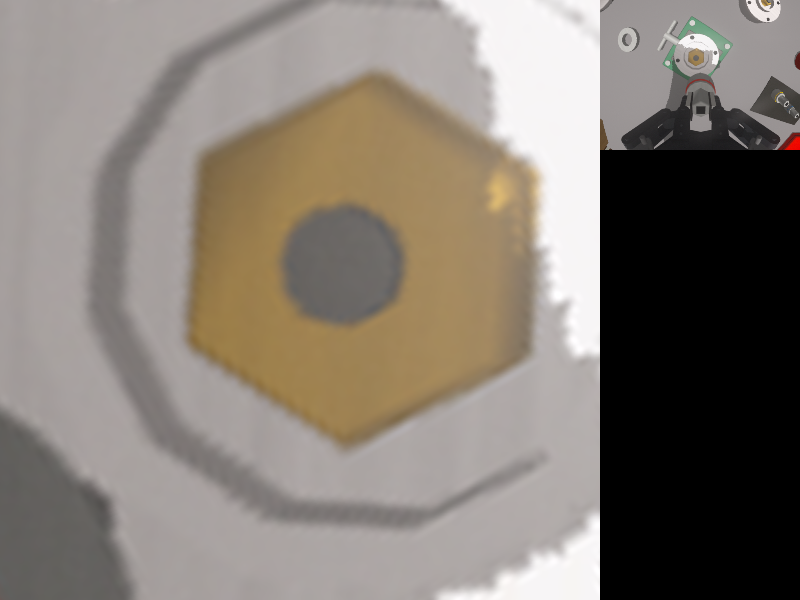

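```bash
python3 - <<'E'
from h import *
s=snap('wrist');P=wcloud(s);st=sense();M=R.from_quat(st['orientation']).as_matrix()
Q=(P-st['eef_pos'])@M
m=(abs(Q[...,0])<25)&(abs(Q[...,1])<25)&(s['depth']>0)&(abs(Q[...,2]+28.5)<4)
print(m.sum(),np.median(Q[m],0),np.percentile(Q[m],[1,99],axis=0))
T=np.array(s['world_from_camera']);print(T[:3,3])
o=np.zeros((600,800,3),np.uint8)
c=(st['eef_pos']+M@[0,0,0])[:2]
o[:400,:400]=rectify(s,c,st['eef_pos'][2]+28.2,20,10)
b=rectify(s,(557,197),71,10,20);o[:400,400:]=b
cv2.imwrite('pics/m4.png',o);print(c,yaw());to((558.8,197.8,125),26.9)
E
```

```text
2009 [  2.52461679   1.20390796 -27.39587288] [[-11.88413809 -21.59371945 -32.10420853]
 [ 10.02107435  23.60926753 -24.66153128]]
[601.81592124 211.64516402 307.43925268]
[530.16814675 171.44640405] 29.837866997878933
row [ 0.95  -0.216  1.021] 0.49 yaw now 29.84 pos [530.2 171.4 165.9] dist 56.0 tilt [-7.0e-04 -1.2e-03 -1.0e+00]
```

View pics/m4.png

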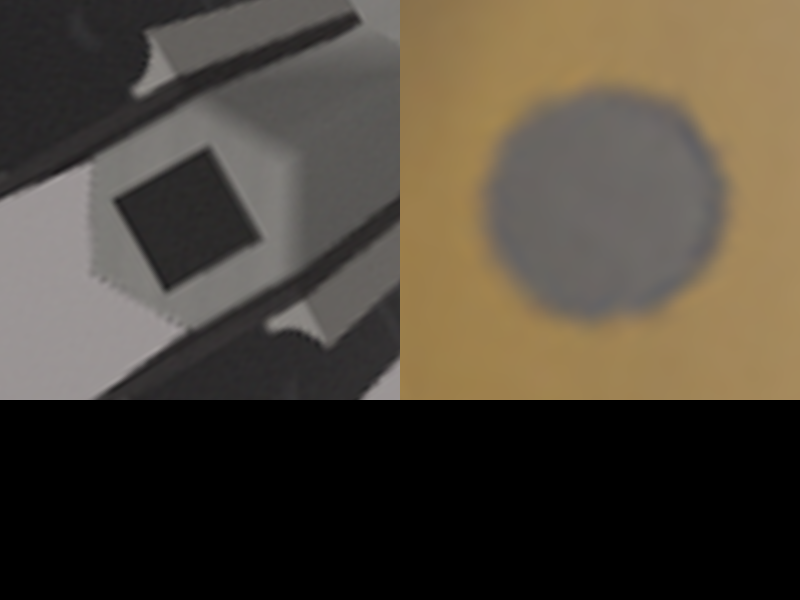

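```bash
python3 - <<'E'
from h import *
to((558.5,198.3,120),26.9)
E
```

```text
row [ 0.95  -0.231  1.146] 0.49 yaw now 29.84 pos [530.2 171.4 165.9] dist 60.0 tilt [-7.0e-04 -1.2e-03 -1.0e+00]
```

Call:
{"name": "apply_moves", "arguments": {
  "rows": [0.5,-0.12,0,0.25,0.95,-0.23,0,0.49,0.95,-0.23,0.6,0.49,0.95,-0.23,1.15,0.49,0.95,-0.23,1.15,0.49,0.95,-0.23,1.15,0.49,0.95,-0.23,1.15,0.49]
}}

```text
t: 7.1
eef_pos: [559.5, 200.3, 121.4]
orientation: [0.972, 0.234, 0.001, -0.0]
ft_force: [0.4, 0.3, -4.2]
finger_gap: 20.4
finger_force: 69.3
```

```bash
python3 - <<'E'
from h import *
to((558.5,198.3,92),26.9);print(sense()['ft_force'],sense()['torque'])
s=snap('side');b=s['color'][200:300,190:300,::-1]
w=snap('wrist')
o=np.zeros((600,800,3),np.uint8);o[:400,:440]=cv2.resize(b,(440,400),interpolation=cv2.INTER_CUBIC)
o[:300,440:800]=cv2.resize(w['color'][50:300,110:410,::-1],(360,300))
cv2.imwrite('pics/m5.png',o)
E
```

```text
row [-0.047  0.032  0.735] 0.018 yaw now 27.01 pos [559.5 200.3 121.4] dist 29.0 tilt [ 2.1e-03  7.0e-04 -1.0e+00]
[ 0.37699437  0.25321041 -4.23384474] [ 0.01784122 -0.02089028  0.05685674]
```

View pics/m5.png

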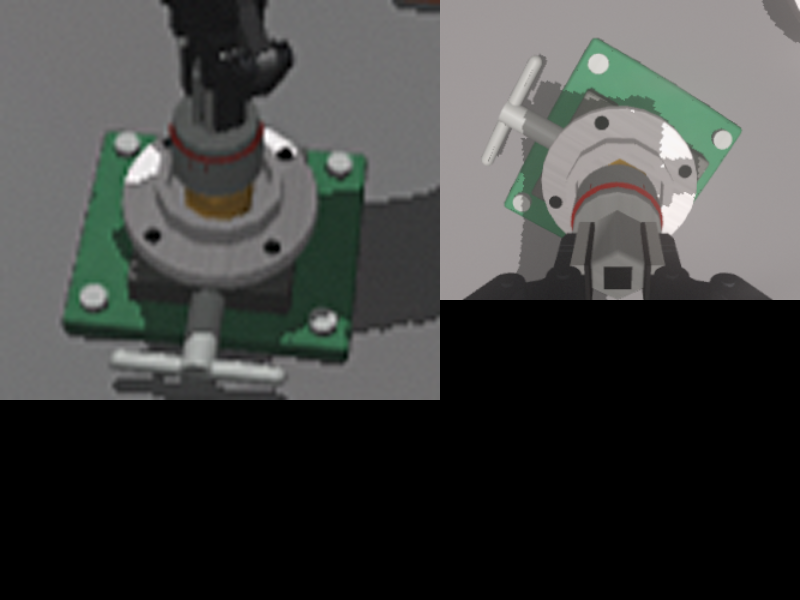

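Call:
{"name": "apply_moves", "arguments": {
  "rows": [-0.045,0.03,0,0,-0.045,0.03,0.1,0,-0.045,0.03,0.2,0,-0.045,0.03,0.25,0,-0.045,0.03,0.3,0,-0.045,0.03,0.35,0,-0.045,0.03,0.35,0,-0.045,0.03,0.35,0]
}}

```text
t: 8.0
eef_pos: [557.4, 198.7, 106.1]
orientation: [0.972, 0.234, -0.0, 0.0]
ft_force: [0.3, 0.0, -3.4]
finger_gap: 20.7
finger_force: 69.3
```

```bash
python3 - <<'E'
from h import *
to((558.5,198.3,92),26.9);print(sense()['ft_force'],sense()['torque'])
E
```

```text
row [0.019 0.021 0.351] 0.027 yaw now 27.06 pos [557.4 198.7 106.1] dist 14.0 tilt [-0. -0. -1.]
[ 0.28867439  0.03716615 -3.35875264] [-0.00102217  0.00887549 -0.00321191]
```

Already 3–4 mm below the nut's top with no contact force: it is entering. Continue slowly.

Call:
{"name": "apply_moves", "arguments": {
  "rows": [0,0,0.06,0,0,0,0.12,0,0,0,0.18,0,0,0,0.18,0,0,0,0.18,0]
}}

```text
t: 8.5
eef_pos: [557.5, 198.7, 98.9]
orientation: [0.972, 0.234, 0.0, 0.0]
ft_force: [0.7, 0.1, -4.1]
finger_gap: 20.8
finger_force: 69.4
```

Call:
{"name": "apply_moves", "arguments": {
  "rows": [0,0,0.06,0,0,0,0.12,0,0,0,0.18,0,0,0,0.2,0,0,0,0.2,0,0,0,0.2,0]
}}

```text
t: 9.1
eef_pos: [557.6, 198.8, 91.8]
orientation: [0.972, 0.234, 0.0, -0.0]
ft_force: [-2.7, -0.4, 6.1]
finger_gap: 20.7
finger_force: 70.4
```

Call:
{"name": "apply_moves", "arguments": {
  "rows": [0,0,0.02,0,0,0,0.04,0,0,0,0.04,0,0,0,0.04,0,0,0,0.04,0]
}}

```text
t: 9.6
eef_pos: [557.7, 198.9, 91.7]
orientation: [0.972, 0.234, 0.001, -0.0]
ft_force: [-4.8, -1.0, 17.2]
finger_gap: 21.0
finger_force: 72.2
```

```bash
python3 - <<'E'
from h import *
s=snap('side')
b=s['color'][200:300,190:300,::-1]
o=np.zeros((500,800,3),np.uint8);o[:400,:440]=cv2.resize(b,(440,400),interpolation=cv2.INTER_CUBIC)
o[:400,450:800]=cv2.resize(s['color'][90:210,200:305,::-1],(350,400))
cv2.imwrite('pics/m6.png',o);print(sense()['ft_force'],sense()['eef_pos'])
E
```

```text
[-4.60443743 -1.1224846  17.9250428 ] [557.67605621 198.91765821  91.71339389]
```

View pics/m6.png

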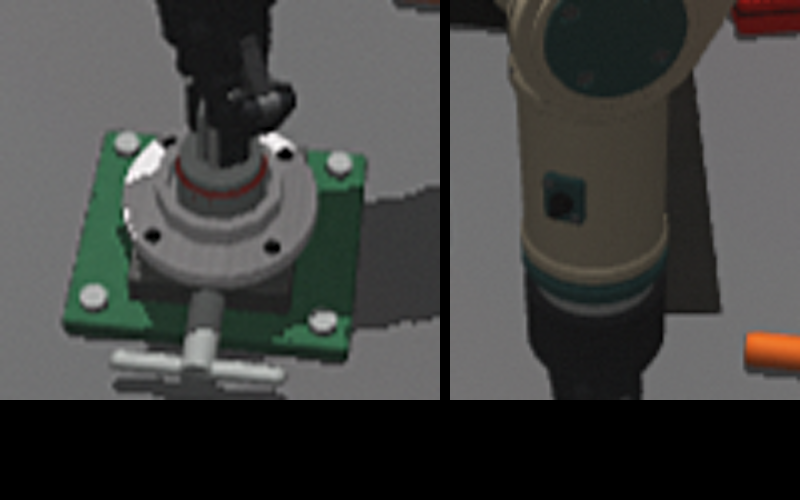

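The red-banded socket (around 220,185 in the left crop) sits down inside the recess over the nut, still gripped. The arm hides the mat in this view. Handing in.

```bash
python3 -c "
from plant import workorder
print(workorder.close_job())"
```

```text
the job is handed in; nothing more can be done
None
```

The large (red-band) socket fits: it is pushed home on the nut (34 mm by my measurement) and still held in the closed gripper, and the job was handed in at about 10 s; the other two sockets and the bystanders were never touched, though the arm hid the mat in my last picture, so I did not re-check them there.

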